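# Lock the bayonet cap on the polishing pot and switch it on

### The arm

A 7-joint arm with a two-finger parallel gripper is mounted at the origin on the work surface. World frame = base frame: x ahead of the robot, y to its left, z up, the work surface at z = 0. Lengths are in m, angles in rad, forces in N, time in s.
With the tool pointing down it reaches from about 0.4 to 0.85 m from the base axis. Payload 10.4 kg.
Tool frame: the origin (TCP) lies at the very end of the fingers, on their centre line; the grasp point (between the pads) lies manip.hold_point_z behind it (manip.hold_point_z is the distance from the TCP to the grasp point, in m); z points along the fingers, x is the direction in which the jaws open and shut, and the axes are right-handed (so a half turn about z gives the same grasp; the last joint's range is limited). The gripper opens to 85 mm and grips with 20 to 120 N. Pads are 22 mm wide; open, the fingers measure 114 mm over their backs; the gripper's body (76 mm by 85 mm) begins 54 mm behind the grasp point. The pads swing forward as they close: fully open they stand 13 mm farther back than shut.
Start: joints at [1.322, 0.332, -0.065, 1.46, 0.022, 1.35, -0.088], TCP at [0.14, -0.609, 0.231] pointing down, gripper open.
Joint ranges: [-2.6, 2.6], [-0.5, 2.12], [-1.47, 1.34], [0.16, 2.42], [-1.27, 4.41], [0.06, 2.06], [-2.6, 2.6]. Speed limits (rad/s): [2.22, 2.22, 2.79, 2.79, 3.14, 3.14, 3.14].

### API

Orientations are given as a unit quaternion [x, y, z, w].
In Python, from workcell import readout, camera, camera_info, manip gives the robot as it stands.
- The arm moves only by the tool play_rows, never from a script. Its argument "rows" is a list of rows, each a list of 3 entries, a list of its own where there are three numbers: the shift along the world's x, y, z in mm, then the turn, a rotation vector about the world's x, y, z in degrees, then the finger opening in mm, from 0 to 85.4. In form: [[[tx, ty, tz], [rx, ry, rz], fingers], ...]. A call has 1 to 12 rows; each row shifts and turns the commanded pose from where the row before left it; what a row does not reach is not made up. A row lasts 1/8 s, in which the tool goes at most 62.5 mm and 10.7 degrees, less where a joint would pass 70% of its speed; a pose out of reach is approached as far as the arm can. A call with a gripper value outside its range is refused whole. The fingers move at their own pace and stop on an object; "force" is the grip in N (left out, the last holds). Time passes only in rows, so rows that do not move let the fingers close. It gives the time, the measured TCP pose, the force and the opening at its end, in the units of the state.
- readout.get_obs(): the state, without advancing time (a new reading comes with each control period).
- camera(name): name is "scene" or "top"; returns the picture (400x640x3 uint8, blue, green, red); there is no depth.
- camera_info(name): a dict with "fx", "fy", "cx", "cy" (pixels), "k1" (the pictures are not rectified: a ray, as slopes to the right and down, at radius r is drawn at 1 + k1 r^2 times it, then the intrinsics apply), "world_from_camera" (4x4, takes a point from camera to world coordinates). Camera axes: x right, y up, looking along -z (the intrinsics and any distortion apply to the point x, -y, -z); pixel columns grow to the right and rows downward; lengths in m; the calibration is good to about 2 mm. A picture is of the moment at which its call begins. camera_info takes no time and is no camera call.
- manip.hand_in(): hands the job in, once; it reports no verdict.
The state is a dict: "clock": time; "joint_pos": joint angles; "joint_velocities": joint speeds; "tau": joint torques, N m; "position": TCP position; "ee_rot": TCP orientation; "ft_force": force on the tool from outside, world axes, zero at the start; "torque": the same for the moment, N m; "grip_width": opening from 0.0 (shut) to 1.0 (fully open).
Only numpy, scipy, OpenCV 4.12 (cv2) and the standard library are available. Lean on these libraries where they do the work, as an engineer would, in place of code of your own. Each camera call takes 0.05 s, during which the arm holds its last target.

### The job

Close the polishing pot with its bayonet cap: line the two lugs up with the slots in the collar, push the cap in against its spring, twist it clockwise to the stop and let go, so that it stays locked. Then, with the cap locked, throw the toggle lever on the control box all the way over to start the pot. Do not upset the polish bottle or push the tub about.

Things in the scene. Friction and masses are not known exactly. Their poses are not given: they have to be found in the camera images.
- cap_center (a point): Centre of the loose bare-aluminium bayonet cap, half-way up its 50 mm; z up along its axis. It stands on its nose, 4 mm high, 49 mm across widening to 55. Round body 55 mm across up to 20 mm above the bottom; on it a grip bar 50 mm long (cap's x), 14 mm wide (y), from 20 to 50 mm above the bottom. About 150 g; a half turn about z changes nothing.
- cap_lug (a point): Outer end of one of the cap's two lugs, 36.5 mm from the axis along the cap's +x, 6.5 mm above its bottom. The lugs stick out of the body at +x and -x, in line with the grip bar, 73 mm over both ends; each is 10 mm wide and 5 mm thick (4 to 9 mm above the cap's bottom).
- pot_mouth (a point): Centre of the pot's mouth, level with the flat top of the dark collar (92 mm across), 99 mm above the bench. The collar's inner ring has a 60 mm hole with two opposite slots 15 mm wide, reaching to 77 mm across, for the lugs. The slots lie along this x axis only roughly: the collar is clamped on by hand up to 0.3 rad off either way, which no reading tells; find them by sight or touch.
- pot_seat (a point): Top of the spring seat inside the mouth, 6 mm below it. Lugs resting on the ring: cap centre 21 mm above the mouth point; turned there, the cap can drop where lugs meet slots. 2 mm lower its nose meets the seat, which pushes back 4 N rising to 10 N. 12 mm below resting height the lugs are under the 7 mm ring and the cap can turn; it bottoms near 15 mm.
- pot: Squat fixed steel polishing pot, 148 mm across, origin under its centre, brass drain stub along +x. Pushed in, the cap turns only clockwise seen from above: 0.75 rad from slot to notch, the stop at most 0.07 rad beyond. Let go there, the spring lifts it 3 mm into the notches: locked, cap centre 12 mm above the mouth point. Not locked, it is lifted to 19 mm.
- toggle (a joint): Toggle lever on the control box: 0 as found (off, leaning to the box's -x), 1.0 rad fully over (on, leaning to the box's +x). It stays where it is left and needs about 1 N at the ball.
- toggle_tip (a point): Centre of the black ball, 26 mm across, at the end of the toggle lever. The steel lever is 10 mm thick and 80 mm from pivot to ball centre; off, the ball stands 147 mm above the bench and 38 mm to the -x side of the pivot, on, as far to the +x side.
- ctrl: Fixed grey control box, 130 x 110 mm and 55 mm high, origin at the centre of its underside; the toggle's pivot lies above the origin, 77 mm above the bench, its axis along the box's y. A switch block 70 x 50 mm (x, y), on the box, rises to 80 mm.
- polish: Bystander: white polish bottle, 56 mm across, 130 mm high, origin at the centre of its underside. Leave alone.
- tub: Bystander: clear plastic bowl, 100 mm across, 60 mm high, origin at the centre of its underside. Leave alone.
Mind the look-alikes: they are no part of the job. Leave any orange or red look-alike of the pot alone.

How it is judged:
By the outcome, as a careful person would: the job done as asked, in the order asked, and still so for the second after the job is handed in, with the robot touching nothing.
It also fails if it takes over 64 s, if anything falls off the work surface, if the arm or the gripper's body presses on something with over 40 N, if the wrist force passes 120 N, or if a joint passes its speed limit or range.

## Working session

There is one attempt and no reset: what is moved stays moved. The work goes in short steps, Python scripts to look and compute and a tool call to move; the robot and the scene stay as the last step left them, time stands still between calls to the robot, and variables do not carry over. Pictures are saved under pics/ and viewed, and the job is handed in when it is done.

Besides the shell and the picture viewer there is one more tool, called after "Request:" as name(argument=value, ...) on one line, values as JSON. play_rows: Moves the arm, as the interface text tells. Its arguments: {"type":"object","properties":{"rows":{"type":"array"},"force":{"type":"number"}},"required":["rows"]}

```bash
mkdir -p pics; python3 - <<'E'
from workcell import readout, camera, camera_info, manip
import cv2
o=readout.get_obs();print(o); print(manip.hold_point_z)
for n in("scene","top"):
    print(n,camera_info(n)); cv2.imwrite(f"pics/{n}0.png",camera(n))
E
```

```text
{'clock': 0.0, 'joint_pos': array([ 1.32240716,  0.33287162, -0.06466326,  1.46098189,  0.0216131 ,
        1.3498815 , -0.08846617]), 'joint_velocities': array([ 0.00015341, -0.0002443 , -0.00041109, -0.00097108,  0.00163358,
        0.00141212, -0.00012024]), 'tau': array([-8.54606897e-04, -6.25454235e+01,  4.88969078e-02, -3.91609704e+01,
        1.62012287e-02,  1.01040822e-02,  9.28453687e-06]), 'position': array([ 0.13980403, -0.60876639,  0.23049663]), 'ee_rot': array([ 7.82271737e-01, -6.22936919e-01, -5.93612092e-04, -4.13442607e-04]), 'ft_force': array([-1.11578135, -0.11653619, -0.72939985]), 'torque': array([-0.03377917,  0.00591037,  0.03460654]), 'grip_width': 0.9994768912562177}
0.0187
scene {'fx': 416.1657224569169, 'fy': 416.1657224569169, 'cx': 318.08661045545426, 'cy': 198.53636676669387, 'k1': -0.011263873210380184, 'world_from_camera': array([[ 0.72619897, -0.41029088,  0.55163072,  1.14783726],
       [ 0.68745145,  0.44125307, -0.57680693, -0.70603684],
       [-0.00675012,  0.79809594,  0.60249258,  0.86856426],
       [ 0.        ,  0.        ,  0.        ,  1.        ]])}
top {'fx': 496.3264290121824, 'fy': 496.3264290121824, 'cx': 325.7745116371738, 'cy': 194.8428182518781, 'k1': -0.11020058389518964, 'world_from_camera': array([[-0.0071957 ,  0.99575551, -0.0917561 ,  0.33246505],
       [-0.99961557, -0.00470581,  0.02732354,  0.04751552],
       [ 0.02677578,  0.09191744,  0.99540657,  1.33313435],
       [ 0.        ,  0.        ,  0.        ,  1.        ]])}
```

View pics/scene0.png

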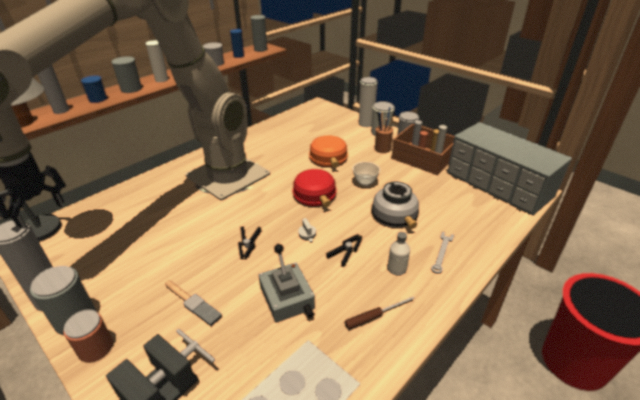

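View pics/top0.png

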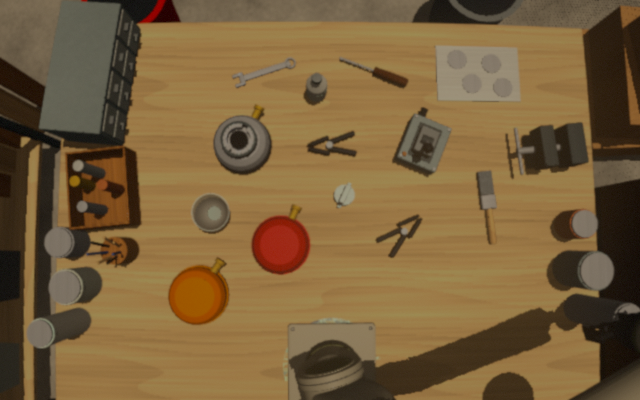

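```bash
python3 - <<'E'
import cv2,numpy as np
t=cv2.imread("pics/top0.png");s=cv2.imread("pics/scene0.png")
def c(i,x,y,w,h,k):return cv2.resize(i[y:y+h,x:x+w],None,fx=k,fy=k,interpolation=cv2.INTER_CUBIC)
a=np.vstack([np.hstack([c(t,207,100,70,70,5),c(t,319,159,70,70,5)]) ])
cv2.imwrite("pics/c1.png",a)
cv2.imwrite("pics/c2.png",np.hstack([c(t,390,105,70,70,5),c(s,365,170,70,70,5)]))
cv2.imwrite("pics/c3.png",np.hstack([c(s,250,235,80,80,5),c(s,285,205,50,50,7)[:400,:400] if 0 else cv2.resize(c(s,285,205,50,50,7),(400,400))]))
E
```

```text
(no output)
```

View pics/c1.png

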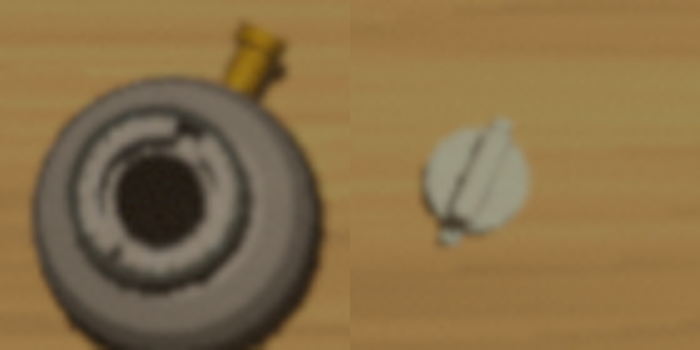

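View pics/c2.png

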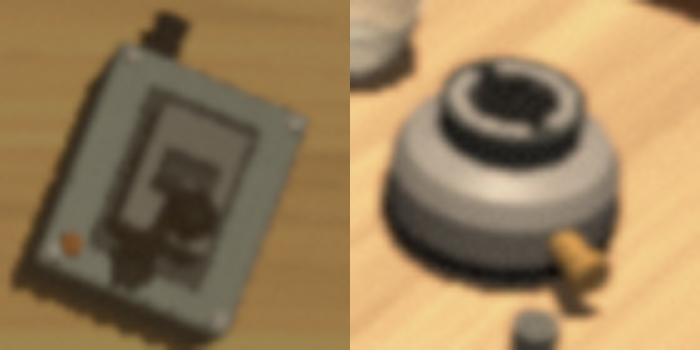

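View pics/c3.png

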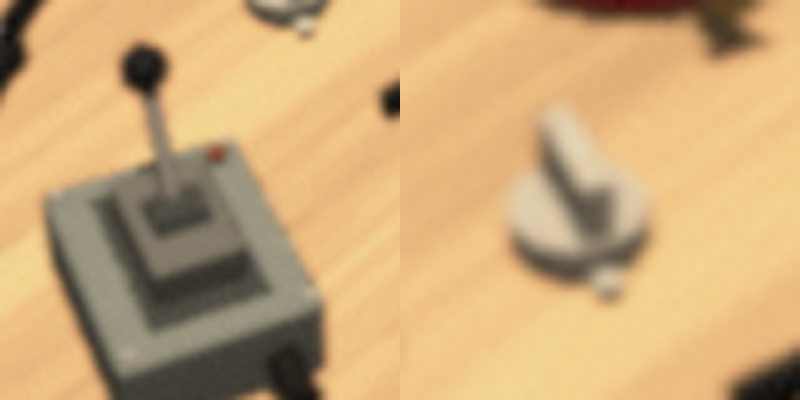

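```bash
cat > h.py <<'E'
import numpy as np, cv2
from workcell import readout, camera, camera_info, manip
def at(n,u,v,z):
    c=camera_info(n);T=np.array(c["world_from_camera"])
    xd=(u-c["cx"])/c["fx"];yd=(v-c["cy"])/c["fy"];x,y=xd,yd
    for _ in range(20):
        f=1+c["k1"]*(x*x+y*y);x,y=xd/f,yd/f
    d=T[:3,:3]@np.array([x,-y,-1]);p=T[:3,3]
    return (p+d*(z-p[2])/d[2])[:3]
def proj(n,P):
    c=camera_info(n);T=np.array(c["world_from_camera"])
    q=(np.atleast_2d(P)-T[:3,3])@T[:3,:3]
    x=q[:,0]/-q[:,2];y=-q[:,1]/-q[:,2];f=1+c["k1"]*(x*x+y*y)
    return np.c_[c["fx"]*x*f+c["cx"],c["fy"]*y*f+c["cy"]]
E
python3 - <<'E'
from h import *
np.set_printoptions(precision=4,suppress=True)
pr=lambda *a:print(a,at(*a))
print("slots");pr("top",245,125.4,.099);pr("top",229.4,150.4,.099);pr("top",239,140,.099)
pr("scene",392.6,184.6,.099);pr("scene",403,195.4,.099)
print("cap");pr("top",349.4,183.8,.0065);pr("top",338.4,207,.0065);pr("scene",0,0,0)
print("scene lug");pr("scene",285+205/8,205+285/8,.0065)
print("ball");pr("scene",250+145/5,235+68/5,.147);pr("top",390+193/5,105+212/5,.147)
print("ctrl corners");[pr("top",390+a/5,105+b/5,.055) for a,b in((127,50),(297,122),(222,328),(40,255))]
print("stub");pr("top",207+260/5,100+35/5,.02);pr("top",207+180/5,100+210/5,.0)
E
```

```text
slots
('top', 245, 125.4, 0.099) [0.6238 0.217  0.099 ]
('top', 229.4, 150.4, 0.099) [0.5598 0.2556 0.099 ]
('top', 239, 140, 0.099) [0.5863 0.2317 0.099 ]
('scene', 392.6, 184.6, 0.099) [0.5672 0.2473 0.099 ]
('scene', 403, 195.4, 0.099) [0.6246 0.2214 0.099 ]
cap
('top', 349.4, 183.8, 0.0065) [ 0.4843 -0.0528  0.0065]
('top', 338.4, 207, 0.0065) [ 0.4219 -0.0225  0.0065]
('scene', 0, 0, 0) [-4.1928  0.3499  0.    ]
scene lug
('scene', 310.625, 240.625, 0.0065) [ 0.4876 -0.05    0.0065]
ball
('scene', 279.0, 248.6, 0.147) [ 0.558  -0.2313  0.147 ]
('top', 428.6, 147.4, 0.147) [ 0.5574 -0.2379  0.147 ]
ctrl corners
('top', 415.4, 115.0, 0.055) [ 0.6622 -0.2273  0.055 ]
('top', 449.4, 129.4, 0.055) [ 0.6236 -0.3179  0.055 ]
('top', 434.4, 170.6, 0.055) [ 0.5129 -0.2737  0.055 ]
('top', 398.0, 156.0, 0.055) [ 0.5518 -0.1779  0.055 ]
stub
('top', 259.0, 107.0, 0.02) [0.6932 0.1906 0.02  ]
('top', 243.0, 142.0, 0.0) [0.601  0.2355 0.    ]
```

```bash
cat >> h.py <<'E'
def overlay(img,n,polys,x,y,w,h,k):
    o=cv2.resize(img[y:y+h,x:x+w],None,fx=k,fy=k,interpolation=cv2.INTER_CUBIC)
    o=cv2.convertScaleAbs(o,alpha=1.5)
    for P,col in polys:
        q=((proj(n,P)-[x,y]+.5)*k-.5)
        cv2.polylines(o,[np.round(q).astype(int)],True,col,1)
    return o
def circ(c,r,z):
    a=np.linspace(0,2*np.pi,73)[:-1];return np.c_[c[0]+r*np.cos(a),c[1]+r*np.sin(a),0*a+z]
def rect(c,th,x0,x1,y0,y1,z):
    R=np.array([[np.cos(th),-np.sin(th)],[np.sin(th),np.cos(th)]])
    p=np.array([[x0,y0],[x1,y0],[x1,y1],[x0,y1]])@R.T+c
    return np.c_[p,[z]*4]
def potpoly(c,th):
    return [(circ(c,.046,.099),(0,255,0)),(circ(c,.03,.099),(0,255,255)),(rect(c,th,-.0385,.0385,-.0075,.0075,.099),(0,0,255)),(circ(c,.074,.03),(255,0,0))]
def cappoly(c,th):
    return [(circ(c,.0275,.02),(0,255,0)),(rect(c,th,-.0365,.0365,-.005,.005,.009),(0,0,255)),(rect(c,th,-.025,.025,-.007,.007,.05),(255,0,0))]
E
cat > ov.py <<'E'
from h import *
t=cv2.imread("pics/top0.png");s=cv2.imread("pics/scene0.png")
import sys
pc=(float(sys.argv[1]),float(sys.argv[2]));pt=np.radians(float(sys.argv[3]))
cc=(float(sys.argv[4]),float(sys.argv[5]));ct=np.radians(float(sys.argv[6]))
A=overlay(t,"top",potpoly(pc,pt),212,110,55,50,7);B=overlay(s,"scene",potpoly(pc,pt),370,175,55,50,7)
C=overlay(t,"top",cappoly(cc,ct),317,169,55,50,7);D=overlay(s,"scene",cappoly(cc,ct),281,203,55,50,7)
cv2.imwrite(sys.argv[7],cv2.resize(np.vstack([np.hstack([A,B]),np.hstack([C,D])]),None,fx=.85,fy=.85,interpolation=cv2.INTER_AREA) if 0 else np.vstack([np.hstack([A,B]),np.hstack([C,D])])[:, :])
E
sed -i 's/,7)/,5.4)/g' ov.py; sed -i 's/55,50,5.4/73,55,5.4/g' ov.py
python3 ov.py .594 .2353 -29 .455 -.0385 -25.9 pics/o1.png
```

```text
(no output)
```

View pics/o1.png

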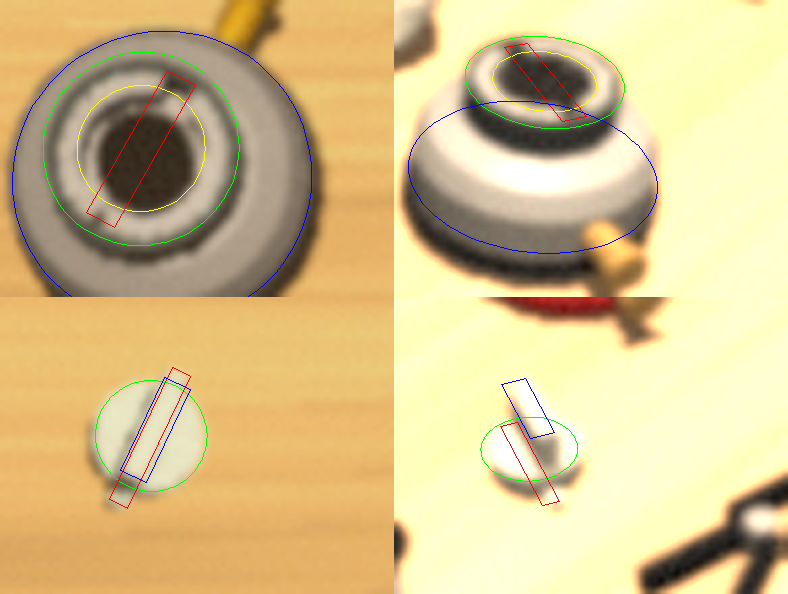

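Request:
play_rows(rows=[[[30,40,0],[0,0,10],60],[[30,40,0],[0,0,10],60],[[30,40,0],[0,0,10],60],[[30,40,0],[0,0,10],60],[[30,40,0],[0,0,10],60],[[30,40,0],[0,0,10],60],[[30,40,0],[0,0,10],60],[[15,41,0],[0,0,10],60],[[15,41,0],[0,0,10],60],[[15,41,0],[0,0,10],60],[[15,41,0],[0,0,10],60],[[15,41,0],[0,0,10],60]])

```text
clock: 1.6
position: [0.4251, -0.1228, 0.2312]
ee_rot: [0.93, 0.369, -0.0, 0.0]
ft_force: [1.9, 0.5, -0.4]
grip_width: 0.7
```

Request:
play_rows(rows=[[[15,42,-30],[0,0,10.4],60],[[14,43,-40],[0,0,10.4],60],[[0,0,-40],[0,0,0],60],[[0,0,-30],[0,0,0],60],[[0,0,0],[0,0,0],60]])

```text
clock: 2.22
position: [0.4523, -0.0388, 0.0896]
ee_rot: [0.849, 0.528, -0.001, -0.002]
ft_force: [-0.2, 0.6, 0.1]
grip_width: 0.705
```

```bash
python3 - <<'E'
from h import *
print(readout.get_obs()["position"],readout.get_obs()["ee_rot"])
t=camera("top");s=camera("scene")
cv2.imwrite("pics/g1.png",np.hstack([cv2.resize(t[150:250,290:390],(400,400),interpolation=2),cv2.resize(s[170:270,260:360],(400,400),interpolation=2)]))
E
```

```text
[ 0.45226632 -0.03880791  0.08963087] [ 0.8491376   0.52816697 -0.00138906 -0.00174627]
```

View pics/g1.png

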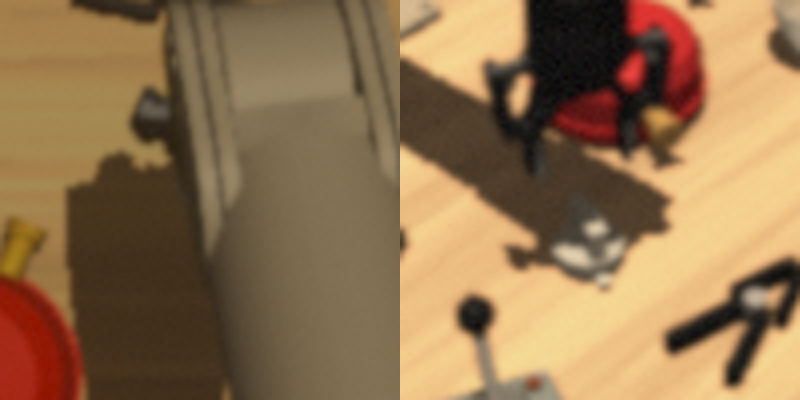

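The view shows the open jaws straddling the cap bar (scene crop ≈ (585,235)); the cap's near lug is at (600,280). I'll descend and grip.

Request:
play_rows(rows=[[[1,0,-30],[0,0,0],50],[[0,0,-25],[0,0,0],50],[[0,0,-8],[0,0,0],50],[[0,0,0],[0,0,0],50],[[0,0,0],[0,0,0],10],[[0,0,0],[0,0,0],10],[[0,0,0],[0,0,0],10],[[0,0,0],[0,0,0],10],[[0,0,0],[0,0,0],10],[[0,0,0],[0,0,0],10]], force=60)

```text
clock: 3.58
position: [0.4558, -0.0393, 0.0294]
ee_rot: [0.849, 0.528, 0.001, 0.001]
ft_force: [-1.7, -0.3, 6.1]
grip_width: 0.15
```

Request:
play_rows(rows=[[[0,0,2],[0,0,0],10],[[0,0,10],[0,0,0],10],[[0,0,40],[0,0,0],10],[[0,0,60],[0,0,0],10],[[0,0,40],[0,0,0],10],[[0,0,0],[0,0,0],10],[[0,0,0],[0,0,0],10]])

```text
clock: 4.45
position: [0.4544, -0.0392, 0.1798]
ee_rot: [0.849, 0.528, -0.0, -0.0]
ft_force: [-0.4, -0.0, -2.0]
grip_width: 0.146
```

```bash
python3 - <<'E'
from h import *
o=readout.get_obs();print(o["position"],o["ee_rot"],o["ft_force"],o["grip_width"],o["joint_pos"])
s=camera("scene")
cv2.imwrite("pics/g2.png",cv2.resize(s[130:270,240:380],(560,560),interpolation=2))
E
```

```text
[ 0.45442132 -0.03918047  0.17983135] [ 8.49263353e-01  5.27969335e-01 -3.39209026e-04 -1.53760520e-04] [-0.41095362 -0.02343055 -1.97168836] 0.14604909685259007 [ 0.75370831  0.04484571 -0.77317929  1.92087664  0.03382815  1.189548
  1.08083318]
```

View pics/g2.png

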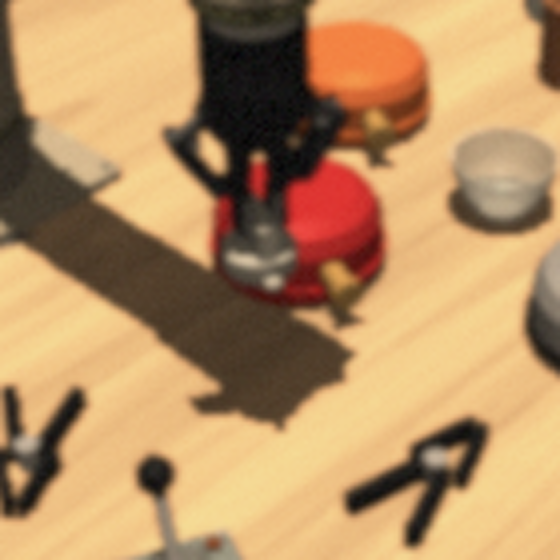

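Request:
play_rows(rows=[[[20,39,0],[0,0,-1],10],[[20,39,0],[0,0,-1],10],[[20,39,0],[0,0,-0.7],10],[[20,39,0],[0,0,0],10],[[20,39,0],[0,0,0],10],[[20,39,0],[0,0,0],10],[[20.5,40,0],[0,0,0],10],[[0,0,-20],[0,0,0],10],[[0,0,-20],[0,0,0],10],[[0,0,0],[0,0,0],10],[[0,0,0],[0,0,0],10]])

```text
clock: 5.88
position: [0.5956, 0.2339, 0.1406]
ee_rot: [0.862, 0.507, 0.0, 0.0]
ft_force: [-0.0, 0.4, -1.5]
grip_width: 0.151
```

```bash
cat >> h.py <<'E'
def held(off=0,dz=.0294,bar=False):
    o=readout.get_obs();p=o["position"];q=o["ee_rot"]
    th=2*np.arctan2(q[1],q[0])-np.pi/2
    c=p[:2]+off*np.array([np.cos(th),np.sin(th)]);b=p[2]-dz
    print("cap c",c,"bottom",b,"yaw",np.degrees(th),o["ft_force"],o["grip_width"],o["clock"])
    P=[(circ(c,.0275,b+.02),(0,255,0)),(rect(c,th,-.0365,.0365,-.005,.005,b+.009),(0,0,255)),(rect(c,th,-.025,.025,-.007,.007,b+.05),(255,0,0)),(circ(c,.0245,b),(255,255,0))]
    return P
E
python3 - <<'E'
from h import *
P=held(); s=camera("scene")
P2=P+potpoly((.594,.2353),np.radians(-29))
cv2.imwrite("pics/p1.png",np.hstack([overlay(s,"scene",[],365,150,70,80,5.6),overlay(s,"scene",P2,365,150,70,80,5.6)]))
E
```

```text
cap c [0.59561124 0.23386737] bottom 0.11120965161296666 yaw -29.03302833906526 [-0.01691093  0.44400733 -1.45983809] 0.1512161888646463 5.875
```

View pics/p1.png

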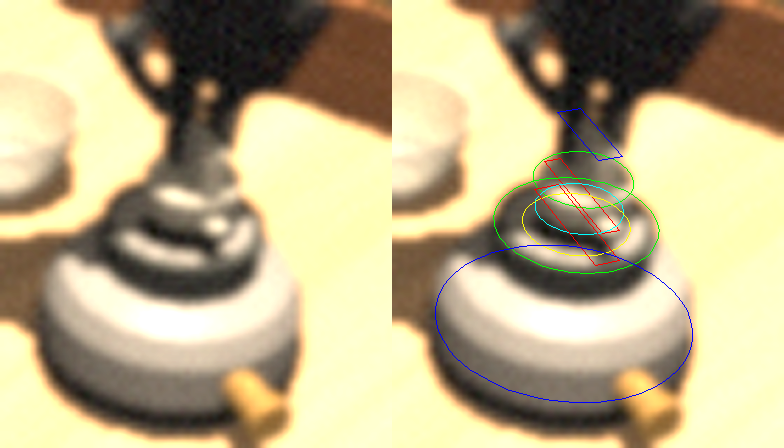

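Request:
play_rows(rows=[[[-0.5,1,-8],[0,0,0],10],[[0,0,-6],[0,0,0],10],[[0,0,0],[0,0,0],10],[[0,0,-1],[0,0,0],10],[[0,0,-1],[0,0,0],10],[[0,0,-1],[0,0,0],10],[[0,0,-1],[0,0,0],10],[[0,0,0],[0,0,0],10]])

```text
clock: 6.92
position: [0.5953, 0.2359, 0.1236]
ee_rot: [0.862, 0.508, 0.0, 0.0]
ft_force: [-2.9, -3.0, 8.4]
grip_width: 0.145
```

Request:
play_rows(rows=[[[0,-0.5,-1],[0,0,0],10],[[0,0,-1],[0,0,0],10],[[0,0,0],[0,0,0],10]])

```text
clock: 7.3
position: [0.5959, 0.2355, 0.1228]
ee_rot: [0.862, 0.508, 0.001, 0.001]
ft_force: [-2.5, -4.6, 15.2]
grip_width: 0.15
```

```bash
python3 - <<'E'
from h import *
P=held(-.001);o=readout.get_obs();print(o["torque"]); s=camera("scene")
cv2.imwrite("pics/p2.png",np.hstack([overlay(s,"scene",[],365,150,70,80,5.6),overlay(s,"scene",P,365,150,70,80,5.6)]))
E
```

```text
cap c [0.5950656  0.23602357] bottom 0.0933857793423658 yaw -28.999697355322294 [-2.53022262 -4.60504197 15.219898  ] 0.14995186301170685 7.3
[-0.65539694  1.13317895  0.05116583]
```

View pics/p2.png

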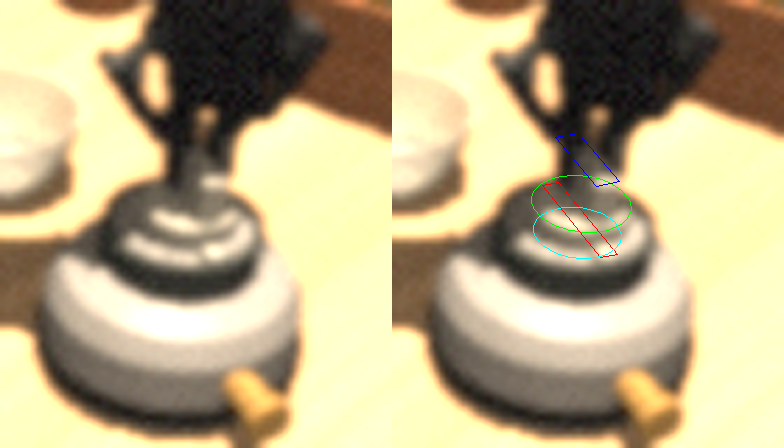

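Request:
play_rows(rows=[[[0,-0.5,1],[0,0,0],10],[[0,0,0],[0,0,1.5],10],[[0,0,0],[0,0,1.5],10],[[0,0,0],[0,0,0],10]])

```text
clock: 7.85
position: [0.5955, 0.2352, 0.122]
ee_rot: [0.848, 0.53, 0.001, 0.0]
ft_force: [0.6, 0.9, 3.4]
grip_width: 0.148
```

Dropped into the slots at yaw −26° (z lower with less force). Pushing against the spring.

Request:
play_rows(rows=[[[0,0,-2],[0,0,0.5],10],[[0,0,-2],[0,0,0],10],[[0,0,-2],[0,0,0],10],[[0,0,-2],[0,0,0],10],[[0,0,-2],[0,0,0],10],[[0,0,-1],[0,0,0],10],[[0,0,0],[0,0,0],10]], force=90)

```text
clock: 8.72
position: [0.5953, 0.2351, 0.1108]
ee_rot: [0.846, 0.534, 0.001, 0.0]
ft_force: [0.2, -0.4, 7.6]
grip_width: 0.139
```

Request:
play_rows(rows=[[[0,0,0],[0,0,-4],10],[[0,0,0],[0,0,-4],10],[[0,0,0],[0,0,-4],10],[[0,0,0],[0,0,-4],10],[[0,0,0],[0,0,-4],10],[[0,0,0],[0,0,0],10]])

```text
clock: 9.48
position: [0.5949, 0.2352, 0.1108]
ee_rot: [0.926, 0.379, 0.0, -0.0]
ft_force: [-1.2, 0.0, 7.9]
grip_width: 0.144
```

```bash
python3 - <<'E'
from h import *
P=held(-.001);o=readout.get_obs();print(o["torque"],o["position"])
E
```

```text
cap c [0.59415966 0.23591319] bottom 0.0813954406990211 yaw -45.51197770839523 [-1.15962511  0.02339746  7.94334692] 0.14436424170563344 9.475
[-0.14051293  0.27168253 -0.04441284] [0.59486042 0.23519979 0.11079544]
```

Request:
play_rows(rows=[[[0,0,0],[0,0,-4],10],[[0,0,0],[0,0,-4],10],[[0,0,0],[0,0,-4],10],[[0,0,0],[0,0,-4],10],[[0,0,0],[0,0,-3],10],[[0,0,0],[0,0,0],10]])

```text
clock: 10.22
position: [0.5942, 0.2349, 0.1104]
ee_rot: [0.975, 0.221, -0.001, 0.0]
ft_force: [-4.6, -1.4, 8.0]
grip_width: 0.139
```

```bash
python3 - <<'E'
from h import *
P=held(-.001);o=readout.get_obs();print(o["torque"],o["position"])
E
```

```text
cap c [0.59373265 0.23582064] bottom 0.08101104881983207 yaw -64.4926831840438 [-4.60024352 -1.42222392  8.02714291] 0.1388955314131253 10.225
[-0.34916444  0.90859225 -0.01842951] [0.59416328 0.23491811 0.11041105]
```

Request:
play_rows(rows=[[[0.5,0,0],[0,0,-2],10],[[0,0,0],[0,0,-2],10],[[0,0,0],[0,0,0],10]])

```text
clock: 10.6
position: [0.5941, 0.2348, 0.1102]
ee_rot: [0.982, 0.187, -0.001, 0.0]
ft_force: [-6.7, -2.3, 8.5]
grip_width: 0.144
```

```bash
python3 - <<'E'
from h import *
P=held(-.001);o=readout.get_obs();print(o["torque"],o["position"])
E
```

```text
cap c [0.59370733 0.23577729] bottom 0.08078702296545655 yaw -68.44377608724106 [-6.70359471 -2.2530307   8.46596283] 0.14412409466853168 10.6
[-0.51347086  1.46926835  0.25143266] [0.59407475 0.23484723 0.11018702]
```

Request:
play_rows(rows=[[[-0.5,0,0],[0,0,-2],10],[[0,0,0],[0,0,0],10]])

```text
clock: 10.85
position: [0.5934, 0.2348, 0.1102]
ee_rot: [0.985, 0.17, -0.002, 0.0]
ft_force: [-8.2, -2.3, 9.1]
grip_width: 0.14
```

```bash
python3 - <<'E'
from h import *
P=held(-.001);o=readout.get_obs();print(o["torque"],o["position"])
E
```

```text
cap c [0.5930188  0.23570113] bottom 0.08078443040622131 yaw -70.42829847544029 [-8.15005043 -2.32304711  9.1396358 ] 0.14013596553502214 10.85
[-0.69835111  1.65531563  0.39635076] [0.59335379 0.2347589  0.11018443]
```

Request:
play_rows(rows=[[[-0.8,-0.3,0],[0,0,-2],10],[[0,0,0],[0,0,0],10]])

```text
clock: 11.1
position: [0.5923, 0.2345, 0.1102]
ee_rot: [0.988, 0.153, -0.002, 0.001]
ft_force: [-8.8, -3.0, 11.1]
grip_width: 0.145
```

```bash
python3 - <<'E'
from h import *
P=held(-.001);o=readout.get_obs();print(o["torque"],o["position"])
E
```

```text
cap c [0.59196348 0.23547327] bottom 0.08075252656360597 yaw -72.42194805382462 [-8.77969657 -3.0469499  11.05918872] 0.1454381193709528 11.1
[-0.64509785  1.95715451  0.41257892] [0.59226548 0.23451996 0.11015253]
```

Request:
play_rows(rows=[[[-0.4,0,0],[0,0,-2],10],[[0,0,0],[0,0,0],10]])

```text
clock: 11.35
position: [0.5918, 0.2345, 0.1102]
ee_rot: [0.991, 0.136, -0.002, 0.001]
ft_force: [-8.7, -3.6, 10.4]
grip_width: 0.141
```

```bash
python3 - <<'E'
from h import *
P=held(-.001);o=readout.get_obs();print(o["torque"],o["position"])
E
```

```text
cap c [0.59151532 0.23544381] bottom 0.08075472579928968 yaw -74.36919373015891 [-8.69402603 -3.57356424 10.42372322] 0.1407838593180107 11.35
[-0.81248043  2.01805033  0.94345261] [0.59178475 0.23448079 0.11015473]
```

Request:
play_rows(rows=[[[0.3,0.2,0],[0,0,2],10],[[0,0,2],[0,0,0],10],[[0,0,2],[0,0,0],10],[[0,0,2],[0,0,0],10],[[0,0,0],[0,0,0],10]])

```text
clock: 11.98
position: [0.5919, 0.2345, 0.1151]
ee_rot: [0.988, 0.153, -0.002, 0.0]
ft_force: [-6.2, -1.4, 4.4]
grip_width: 0.142
```

```bash
python3 - <<'E'
from h import *
P=held(-.001);o=readout.get_obs();print(o["torque"],o["position"])
E
```

```text
cap c [0.59157882 0.23548278] bottom 0.08574415393144798 yaw -72.40265372355901 [-6.24183082 -1.42904592  4.41505974] 0.1419338316103206 11.975
[-0.51371365  1.51128246  0.27324849] [0.59188115 0.23452958 0.11514415]
```

Request:
play_rows(rows=[[[0,0,1],[0,0,0],10],[[0,0,1],[0,0,0],10],[[0,0,0],[0,0,0],10]])

```text
clock: 12.35
position: [0.5917, 0.2346, 0.1156]
ee_rot: [0.988, 0.153, -0.003, 0.0]
ft_force: [-4.0, 3.7, -13.3]
grip_width: 0.138
```

```bash
python3 - <<'E'
from h import *
P=held(-.001);o=readout.get_obs();print(o["torque"],o["position"])
E
```

```text
cap c [0.59138603 0.23559476] bottom 0.08624967673095317 yaw -72.38668580973184 [ -3.9655193    3.68129694 -13.26941505] 0.13847757168084482 12.35
[0.07020673 0.71656465 0.25596831] [0.59168862 0.23464164 0.11564968]
```

Request:
play_rows(rows=[[[0,0,-1.3],[0,0,0],10],[[0,0,0],[0,0,0],20],[[0,0,0],[0,0,0],30],[[0,0,0],[0,0,0],40],[[0,0,0],[0,0,0],40],[[0,0,10],[0,0,0],40],[[0,0,30],[0,0,0],40],[[0,0,50],[0,0,0],40],[[-10,-50,20],[0,0,0],40],[[-10,-60,0],[0,0,0],40],[[-10,-60,0],[0,0,0],20],[[0,-50,0],[0,0,0],0]])

```text
clock: 13.85
position: [0.5636, 0.0123, 0.2282]
ee_rot: [0.988, 0.152, 0.001, 0.001]
ft_force: [0.4, 0.2, -0.0]
grip_width: 0.05
```

```bash
python3 - <<'E'
from h import *
o=readout.get_obs();print(o["position"],o["ee_rot"],o["clock"])
s=camera("scene");t=camera("top")
c=(.594,.2353);b=.099+.012-.025;th=np.radians(-70.5)
P=[(circ(c,.0275,b+.02),(0,255,0)),(rect(c,th,-.025,.025,-.007,.007,b+.05),(255,0,0))]
cv2.imwrite("pics/l1.png",np.hstack([overlay(t,"top",[],207,100,72,72,5.5),overlay(t,"top",P,207,100,72,72,5.5)]))
b2=b+.007
P2=P+[(circ(c,.0275,b2+.02),(0,255,255))]
cv2.imwrite("pics/l2.png",np.hstack([overlay(s,"scene",[],360,160,72,72,5.5),overlay(s,"scene",P2,360,160,72,72,5.5)]))
E
```

```text
[0.5635618  0.0123144  0.22819576] [9.88390478e-01 1.51932640e-01 6.31246351e-04 5.80016118e-04] 13.85
```

View pics/l1.png

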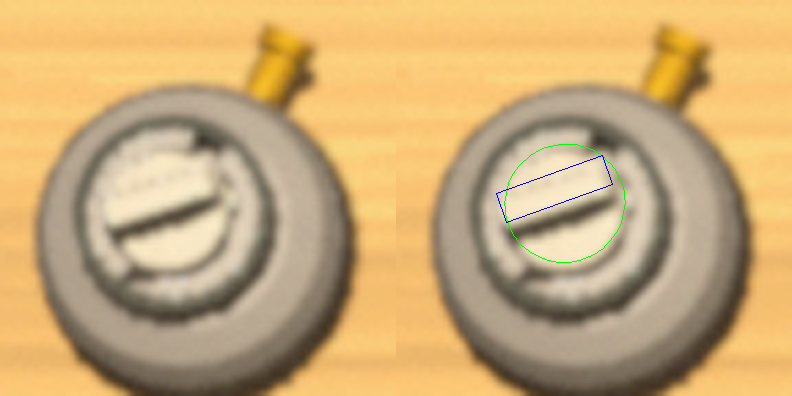

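View pics/l2.png

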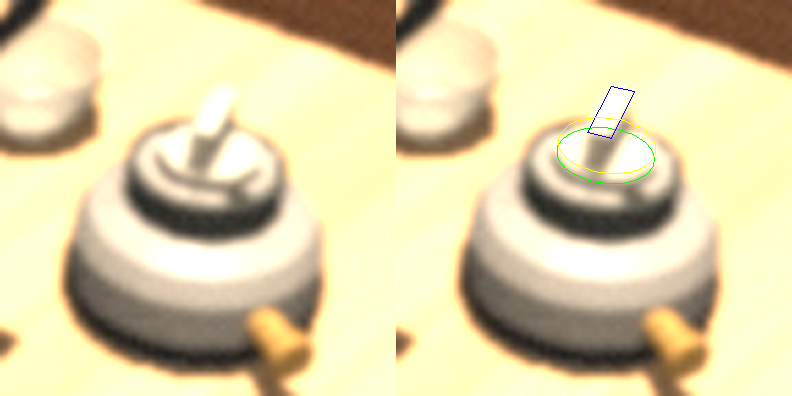

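Request:
play_rows(rows=[[[-8,-38,0],[0,0,8],0],[[-8,-38,0],[0,0,8],0],[[-8,-38,0],[0,0,8],0],[[-8,-38,0],[0,0,8],0],[[-8,-38,0],[0,0,8],0],[[-7,-39,0],[0,0,8],0],[[0,0,-45],[0,0,0],0],[[0,0,-45],[0,0,0],0],[[0,0,0],[0,0,0],0]])

```text
clock: 15.08
position: [0.5155, -0.2132, 0.135]
ee_rot: [0.841, 0.542, -0.001, -0.002]
ft_force: [0.7, 0.7, 0.6]
grip_width: 0.001
```

```bash
python3 - <<'E'
from h import *
o=readout.get_obs();print(o["position"],o["ee_rot"],o["ft_force"],o["clock"])
s=camera("scene");t=camera("top")
cv2.imwrite("pics/t1.png",np.hstack([overlay(t,"top",[],390,100,80,80,5),overlay(s,"scene",[],245,230,80,80,5)]))
E
```

```text
[ 0.51548749 -0.21321393  0.13496856] [ 0.84069368  0.54150476 -0.00120404 -0.00229889] [0.71764726 0.67527566 0.64916891] 15.075
```

View pics/t1.png

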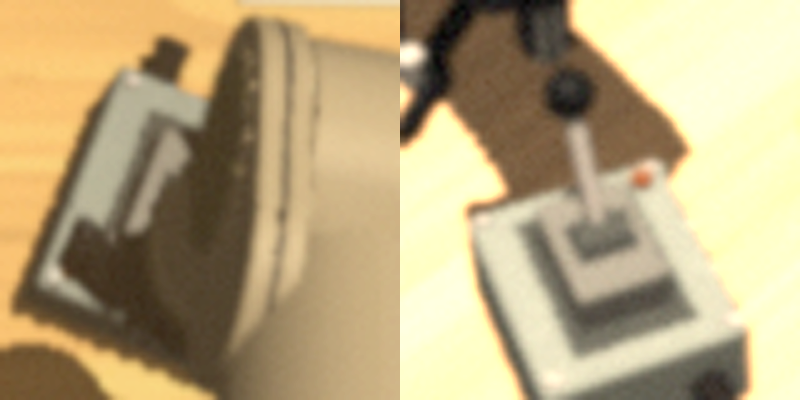

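Request:
play_rows(rows=[[[9.1,-7,0],[0,0,0],0],[[9.1,-4.1,0],[0,0,0],0],[[9.1,-4.1,0],[0,0,0],0],[[9.1,-4.1,0],[0,0,0],0],[[9.1,-4.1,0],[0,0,0],0],[[9.1,-4.1,0],[0,0,0],0],[[9.1,-4.1,0],[0,0,0],0],[[9.1,-4.1,0],[0,0,0],0],[[0,0,0],[0,0,0],0]])

```text
clock: 16.3
position: [0.5904, -0.2502, 0.1368]
ee_rot: [0.841, 0.541, 0.0, -0.0]
ft_force: [0.2, -0.5, 0.1]
grip_width: -0.004
```

```bash
python3 - <<'E'
from h import *
o=readout.get_obs();print(o["position"],o["ee_rot"],o["ft_force"],o["clock"])
s=camera("scene")
cv2.imwrite("pics/t2.png",overlay(s,"scene",[],245,220,90,90,5))
E
```

```text
[ 0.59041926 -0.25021694  0.13680918] [ 8.40891609e-01  5.41203539e-01  1.72924733e-04 -4.50186581e-05] [ 0.15673372 -0.50063926  0.09253215] 16.3
```

View pics/t2.png

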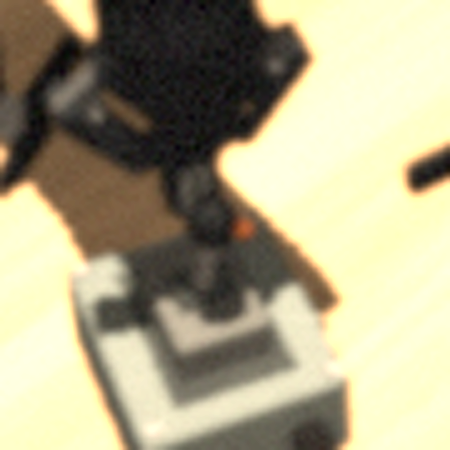

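Request:
play_rows(rows=[[[4.6,-2.1,0],[0,0,0],0],[[4.6,-2.1,0],[0,0,0],0],[[2.7,-1.2,0],[0,0,0],0],[[2.7,-1.2,0],[0,0,0],0],[[0,0,0],[0,0,0],0]])

```text
clock: 16.98
position: [0.6026, -0.2558, 0.1367]
ee_rot: [0.841, 0.541, -0.002, -0.002]
ft_force: [-12.9, 4.4, 5.2]
grip_width: -0.003
```

Request:
play_rows(rows=[[[1,-0.5,0],[0,0,0],0],[[0,0,0],[0,0,0],0],[[-9.1,4.1,0],[0,0,0],0],[[-18,8,0],[0,0,0],0],[[-27,12,0],[0,0,0],0],[[-27,12,0],[0,0,0],0],[[0,0,50],[0,0,0],0],[[-30,50,50],[0,0,0],0],[[-20,60,0],[0,0,0],0],[[-10,60,0],[0,0,0],0],[[0,0,0],[0,0,0],0]])

```text
clock: 18.35
position: [0.4701, -0.0564, 0.2287]
ee_rot: [0.839, 0.544, 0.001, 0.001]
ft_force: [0.6, -0.5, 0.7]
grip_width: 0.003
```

```bash
python3 - <<'E'
from h import *
o=readout.get_obs();print(o["position"],o["ft_force"],o["clock"])
s=camera("scene");t=camera("top")
cv2.imwrite("pics/f0.png",s);cv2.imwrite("pics/f0t.png",t)
c=np.array([.5876,-.2492]);x=np.array([.912,-.41])
b=np.r_[c+.038*x,.147]; print(proj("scene",b),proj("top",b))
a=np.linspace(0,6.28,40)
P=[(np.array([b+.013*np.array([np.cos(i),np.sin(i),0]) for i in a]),(0,255,0))]
cv2.imwrite("pics/f1.png",np.hstack([overlay(t,"top",P,390,100,80,80,5),overlay(s,"scene",P,245,230,80,80,5)]))
E
```

```text
[ 0.47008536 -0.05636529  0.22869141] [ 0.57511638 -0.46728661  0.65943082] 18.35
[[286.87580661 268.86179205]] [[438.4629122 121.559221 ]]
```

View pics/f1.png

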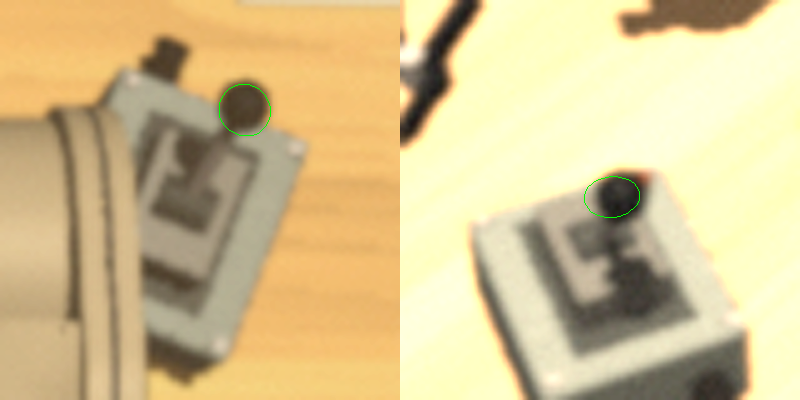

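View pics/f0.png

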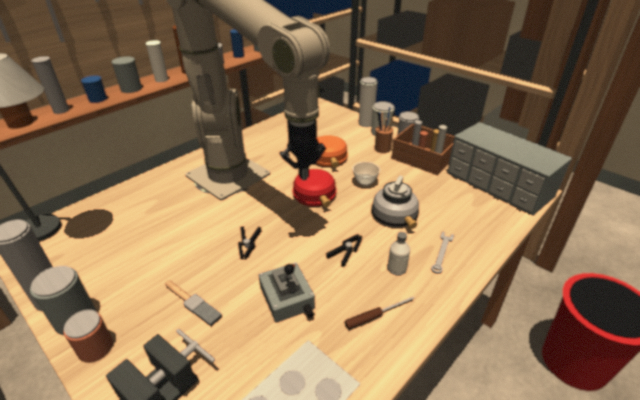

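View pics/f0t.png

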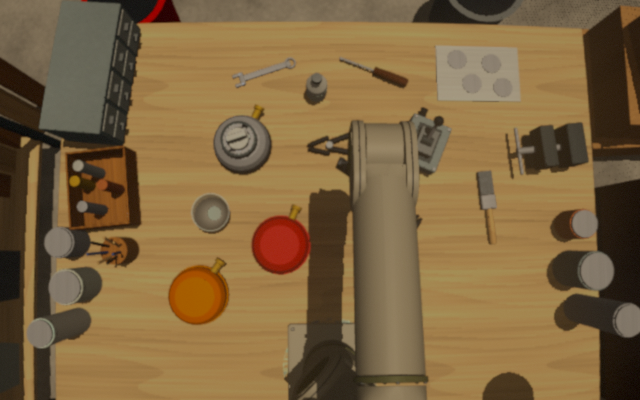

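The lever stands fully over: the ball lies at the predicted "on" position, top crop (245,105) and scene crop (615,193). The cap sits low in the pot with its bar turned past the slots. The bottle and tub have not moved, and the arm is clear. Handing in.

```bash
python3 - <<'E'
from workcell import manip
print(manip.hand_in())
E
```

```text
the job is handed in; nothing more can be done
None
```

The polishing pot is closed with its cap locked, and the toggle lever is thrown fully over. I handed the job in at about 18.4 s; it reports no verdict.

- **Cap:** My first angle estimate of −29° rested on the ring. A small turn to about −26° let the lugs drop into the slots. I pushed the cap in about 13.6 mm and turned it clockwise to the stop, where the twisting torque jumped to 0.94 N m. It then rose into the notches, about 9 mm below resting height. An upward pull of about 13 N did not bring it out, and it stayed put after release. I did not test it by twisting it back.
- **Toggle:** I pushed the ball with closed fingers until it hit the end stop at about 13 N. After backing off, both cameras show the ball within about a pixel of the predicted "on" position.
- **Surroundings:** The bottle, tub and look-alike pots are where they were, and the arm is clear of everything.

One reading differed from plan: during the twist one lug met the stop before the other. I shifted the cap about 2 mm sideways so both could seat.

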